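# Rock a new bearing block out of its packing

### The job

The spare bearing block for the paper rolls has come in a carton, wedged tight in its packing. Swing both carton flaps right back, well past upright, then grip the block by its neck and rock it to the left and to the right until both wooden packing strips have been pushed aside, and lift it out without dragging the packing insert up with it. Finish while still holding the block upright and still over the carton, its foot just clear of the rim (a few centimetres above it at most); do not put it down, and leave the other things on the bench alone.

Things in the scene. Friction and masses are not known exactly. Their poses are not given: they have to be found in the camera images.
- carton: Open carton fixed to the bench, 158 (x) x 148 (y) x 118 mm high, walls 4 mm; origin under its centre, x away from the robot at yaw 0, y left. The block stands at its centre in a packing insert (top 56 mm above the bench), in a pocket 37 (x) x 72 mm (y), floor 10 mm above the bench, with a 28 mm wide groove that keeps the foot central.
- flap_near (a joint): Near flap (-x side): cardboard 55 x 142 x 4 mm, hinged along the rim, 77 mm from the carton's centre, 118 mm above the bench. Rad: 0 shut and level, 1.57 upright, 3.3 its stop, hanging outward. Starts ajar at 0.55 to 1.0; stays where it is left, opens with under 1 N: ease its edge up and over (a level push on a low edge can jam it). Shut, the flaps leave a 44 mm gap.
- flap_far (a joint): Far flap (the carton's +x side), the mirror image of the near flap; same angles.
- flap_near_edge (a point): Middle of the near flap's free edge.
- flap_far_edge (a point): Middle of the far flap's free edge.
- block_center (a point): Centre (half-way up) of the aluminium bearing block, about 0.34 kg, 104 mm tall, upright, axes parallel to the carton's. Base 34 (x) x 44 (y) mm up to 44 mm above the foot, underside a half-round of 12 mm radius along x, on which it rocks; above it the neck, 30 (x) x 36 (y) mm, with a bore along x. 52 mm of neck stand above the strips, free to grip across y.
- block_foot (a point): Middle of the underside of the block's foot, 52 mm below its centre (10 mm above the bench while seated).
- block_top (a point): Middle of the block's top face, 52 mm above its centre (114 mm above the bench while seated, 4 mm below the carton rim).
- strip_left (a joint): Left (+y) wooden strip, 60 (x) x 30 x 5 mm, top 62 mm above the bench. Slides outward by this value (m, 0 to 0.013) against 7 N of friction and stays. At 0 its inner edge is 1 mm from the neck and 3 mm over the base's shoulder, so a straight pull catches. Leaning the block 0.19 rad towards it pushes it 5 to 8 mm out; beyond 3.5 mm it no longer holds.
- strip_right (a joint): Right (-y) packing strip, the mirror image of the left; slides outward to -y.
- insert (a joint): Height in m by which the packing insert has been dragged up in the carton: 0 at the start, held by its weight and about 8 N of friction; must stay below 0.008.
- bush: Bystander: brass ring, 44 mm across, 24 mm high, beside the carton on its left; origin under its centre.
- driver: Bystander: screwdriver lying beside the carton on its right.
- jar: Bystander: glass jar, 70 mm across, 85 mm high, at the right.
- can: Bystander: steel can, 66 mm across, 100 mm high, at the right.
- bowl: Bystander: clear plastic bowl, 200 mm across, 85 mm high, at the left.
- ladle: Bystander: metal spoon, 200 mm long, lying at the left behind the bowl.
Mind the look-alikes: they are no part of the job. What is shaped like the carton but yellow is not meant. There is more than one size of the part that bears block_center; the job needs the smaller.

How it is judged:
By the outcome, as a careful person would: the job done as asked, in the order asked, and still so for the second after the job is handed in, while the arm keeps its last pose, push and grip.
It also fails if it takes over 70 s, if anything falls off the work surface, if the arm or the gripper's body presses on something with over 40 N, if the wrist force passes 120 N, or if a joint passes its speed limit or range.

### The arm

A 6-joint arm with a two-finger parallel gripper is mounted at the origin on the work surface. World frame = base frame: x ahead of the robot, y to its left, z up, the work surface at z = 0. Lengths are in m, angles in rad, forces in N, time in s.
With the tool pointing down it reaches from about 0.3 to 0.875 m from the base axis. Payload 6.4 kg.
Tool frame: the origin (TCP) lies on the front face of the gripper's body, between the roots of the fingers; the fingertips stand 73 mm ahead of it and the grasp point (between the pads) lies ctrl.pinch_z ahead of it (ctrl.pinch_z is the distance from the TCP to the grasp point, in m); z points along the fingers, x is the direction in which the jaws open and shut, and the axes are right-handed (so a half turn about z gives the same grasp; the last joint's range is limited). The gripper opens to 85 mm and grips with 20 to 120 N. Pads are 22 mm wide; open, the fingers measure 114 mm over their backs; the gripper's body (76 mm by 85 mm) begins 54 mm behind the grasp point. The pads swing forward as they close: fully open they stand 13 mm farther back than shut.
Start: joints at [-1.331, 0.181, 1.607, -0, 1.354, -0.206], TCP at [0.248, -0.519, 0.304] pointing down, gripper open.
Joint ranges: [-2.99, 2.99], [-0.89, 2.07], [0.3, 2.58], [-1.14, 4.28], [0, 2.63], [-3.12, 3.12]. Speed limits (rad/s): [2.57, 2.57, 3.01, 3.14, 3.14, 3.14].

### API

Orientations are given as a unit quaternion [w, x, y, z].
In Python, from bench import ctrl gives the robot as it stands.
- The arm moves only by the tool move_arm, never from a script. Its argument "rows" is text: rows parted by semicolons, each of 7 numbers parted by spaces: the shift along the tool's x, y, z in cm, then the turn, a rotation vector about the tool's x, y, z in degrees, then the opening, from 0 (shut) to 1 (fully open). In form: x y z rx ry rz grip; .... A call has 1 to 20 rows; each row shifts and turns the commanded pose from where the row before left it, along the tool's axes as they then stand; what a row does not reach is not made up. A row lasts 1/10 s, in which the tool goes at most 50 mm and 8.59 degrees, less where a joint would pass 70% of its speed; a pose out of reach is approached as far as the arm can. A call with a gripper value outside its range is refused whole. The fingers move at their own pace and stop on an object; the grip force is fixed at half the most. Time passes only in rows, so rows that do not move let the fingers close. It gives the time, the measured TCP pose, the force and the opening at its end, in the units of the state.
- ctrl.get_obs(): the state, without advancing time (a new reading comes with each control period).
- ctrl.camera(name): name is "scene" or "top" or "wrist"; returns a dict with "color" (384x512x3 uint8, blue, green, red), "fx", "fy", "cx", "cy" (pixels), "rvec" (rotation vector, rad) and "tvec" (3), from world to camera coordinates, as OpenCV has them. Camera axes: x right, y down, z forward; pixel columns grow to the right and rows downward; lengths in m; the calibration is good to about 2 mm. A picture is of the moment at which its call begins. There is no depth.
- ctrl.hand_in(): hands the job in, once; it reports no verdict.
Trained networks look in the newest picture that a camera, given by its name, has taken for a name from the list of things; names that differ only in an ending like _2 or _b are one class to them, and where a whole thing is asked for, a point or a joint stands for the part that bears it (a point fixed in the world has none). Each returns a list of dicts, best first, with "confidence" (0 to 1); they miss things now and then, are a little off and sometimes report something else, mostly with a low value. They report only what shows in the picture. A call takes as long as a camera call. They do not tell look-alikes from the thing itself.
- ctrl.look_for(camera, query): "bbox" ([left, top, right, bottom] in pixels, round what is visible of it).
- ctrl.trace(camera, query): "region" (384x512 bool, what is visible of it) and "bbox" ([left, top, right, bottom] in pixels, round what is visible of it).
The state is a dict: "time_s": time; "q": joint angles; "dq": joint speeds; "joint_efforts": joint torques, N m; "eef_pos": TCP position; "eef_rot": TCP orientation; "wrist_force": force on the tool from outside, world axes, zero at the start; "torque": the same for the moment, N m; "opening": opening from 0.0 (shut) to 1.0 (fully open).
Only numpy, scipy, OpenCV 4.12 (cv2) and the standard library are available. Lean on these libraries where they do the work, as an engineer would, in place of code of your own. Each camera call takes 0.05 s, during which the arm holds its last target.

## Working session

There is one attempt and no reset: what is moved stays moved. The work goes in short steps, Python scripts to look and compute and a tool call to move; the robot and the scene stay as the last step left them, time stands still between calls to the robot, and variables do not carry over. Pictures are saved under pics/ and viewed, and the job is handed in when it is done.

Besides the shell and the picture viewer there is one more tool, called after ">>>" as a command line: name --argument value ..., lists and objects as JSON in quotes. move_arm: Moves the arm, as the interface text tells. Its arguments: {"type":"object","properties":{"rows":{"type":"string"}},"required":["rows"]}

```bash
ls; mkdir -p pics; python3 - <<'E'
from bench import ctrl
import cv2
print(ctrl.get_obs(), ctrl.pinch_z)
for n in ["scene","top","wrist"]:
    c=ctrl.camera(n); cv2.imwrite(f"pics/{n}0.png",c["color"])
    print(n,c["fx"],c["cx"],c["cy"],c["rvec"],c["tvec"])
    for q in ["carton","flap_near","flap_far","block_center","flap_near_edge","block_top"]:
        print(q,[(d["bbox"],round(d["confidence"],2)) for d in ctrl.look_for(n,q)])
E
```

```text
pics
{'time_s': 0.0, 'q': array([-1.33130290e+00,  1.81507528e-01,  1.60802085e+00, -3.51369906e-06,
        1.35378880e+00, -2.06326127e-01]), 'dq': array([-0.00061965,  0.00029821, -0.00126122, -0.00174214,  0.00026027,
        0.00047597]), 'joint_efforts': array([-1.44478276e-03, -4.44880128e+01, -3.51340091e+01, -4.22759704e-04,
        9.08954273e-03, -5.20678284e-06]), 'eef_pos': array([ 0.24783568, -0.51837017,  0.30299668]), 'eef_rot': array([-5.98283647e-04,  8.45930580e-01, -5.33292331e-01, -6.20930682e-04]), 'wrist_force': array([0.45832955, 0.0676211 , 0.02633033]), 'torque': array([-0.03210438, -0.03139104,  0.02101261]), 'opening': 1.0041683797304841} 0.0539
scene 442.7855778841969 260.8458026560387 185.23222222246469 [ 1.66289814  1.72641587 -0.8311347 ] [ 0.0047222  -0.22142811  1.77579236]
carton [([298.1, 137.5, 351.7, 193.8], 0.69)]
flap_near [([250.2, 173.5, 302.9, 178.1], 0.73), ([247.9, 176.9, 303.2, 245.1], 0.58), ([302.1, 136.2, 345.4, 147.9], 0.56)]
flap_far [([249.5, 190.7, 305.2, 213.5], 0.92), ([306.3, 152.5, 351.6, 164.9], 0.77)]
block_center [([328.4, 2
[... 574 characters left out ...]
3], 0.33)]
flap_far [([213.6, 150.7, 267.3, 166.9], 0.74), ([156.4, 234.3, 209.2, 259.7], 0.63), ([138.3, 116.4, 155.0, 175.8], 0.17)]
block_center [([166.8, 136.1, 193.0, 167.3], 0.88), ([237.7, 176.3, 251.9, 188.9], 0.72), ([283.3, 193.1, 294.8, 223.8], 0.47)]
flap_near_edge [([216.8, 188.4, 265.4, 206.2], 0.75), ([154.4, 273.9, 212.4, 298.5], 0.62), ([397.4, 144.7, 432.1, 172.8], 0.35)]
block_top [([168.6, 132.3, 192.2, 162.0], 0.84), ([234.7, 175.8, 254.1, 190.3], 0.61)]
wrist 315.73474383462184 253.08335244319204 193.57276102133113 [-2.45217524  1.54677668  0.2165933 ] [-0.57525642 -0.03543098  0.37836974]
carton []
flap_near []
flap_far []
block_center []
flap_near_edge []
block_top []
```

View pics/scene0.png

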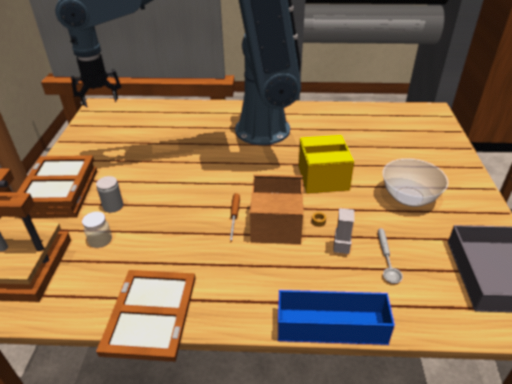

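View pics/top0.png

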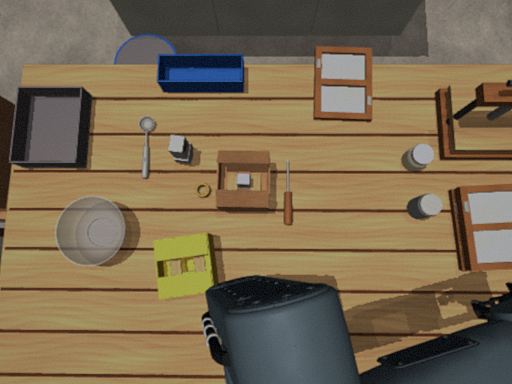

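The brown carton is at about (243,181) in the top view. The yellow one and the loose larger block at (180,150) are the decoys. Next I'll zoom in and fit the pose.

```bash
cat > h.py <<'E'
import numpy as np, cv2
from bench import ctrl
def P(c,X):
    K=np.array([[c["fx"],0,c["cx"]],[0,c["fy"],c["cy"]],[0,0,1.]])
    p,_=cv2.projectPoints(np.asarray(X,float).reshape(-1,3),np.asarray(c["rvec"],float),np.asarray(c["tvec"],float),K,None)
    return p.reshape(-1,2)
def ray(c,u,v,z):
    R,_=cv2.Rodrigues(np.asarray(c["rvec"],float)); t=np.asarray(c["tvec"],float).ravel()
    o=-R.T@t; d=R.T@np.array([(u-c["cx"])/c["fx"],(v-c["cy"])/c["fy"],1])
    return o+d*(z-o[2])/d[2]
def W(x,y,yaw,pts):
    pts=np.atleast_2d(np.asarray(pts,float)); co,s=np.cos(yaw),np.sin(yaw)
    return np.c_[x+co*pts[:,0]-s*pts[:,1], y+s*pts[:,0]+co*pts[:,1], pts[:,2]]
def segs(an=None,af=None,block=True):
    S=[]
    def rect(x,y,z): 
        q=[(-x,-y,z),(x,-y,z),(x,y,z),(-x,y,z)]
        return [(q[i],q[(i+1)%4]) for i in range(4)]
    S+=rect(.079,.074,.118)+rect(.079,.074,0)
    for a in [(1,1),(1,-1),(-1,1),(-1,-1)]: S.append(((a[0]*.079,a[1]*.074,0),(a[0]*.079,a[1]*.074,.118)))
    if block: S+=rect(.015,.018,.114)
    for a,s in ((an,-1),(af,1)):
        if a is not None:
            hx=s*.077; ex=hx-s*.055*np.cos(a); ez=.118+.055*np.sin(a)
            S+=[((hx,-.071,.118),(ex,-.071,ez)),((ex,-.071,ez),(ex,.071,ez)),((ex,.071,ez),(hx,.071,.118))]
    return S
def overlay(c,pose,S,name,box,k=6,draw=True):
    l,t,r,b=box
    im=cv2.resize(c["color"][t:b,l:r],None,fx=k,fy=k,interpolation=cv2.INTER_CUBIC)
    im2=im.copy()
    for a,bb in S:
        p=P(c,W(*pose,[a,bb])); p=(p-[l,t]+.5)*k
        cv2.line(im2,tuple(int(v) for v in p[0]),tuple(int(v) for v in p[1]),(0,255,0),1)
    cv2.imwrite(name,np.hstack([im,im2]) )
E
python3 - <<'E'
from h import *
c=ctrl.camera("top"); s=ctrl.camera("scene")
print(ray(c,243,181,.114))
import cv2
np.save("x.npy",0)
pose=(*ray(c,244,181,.114)[:2],0.0)
overlay(c,pose,segs(.75,.75),"pics/t1.png",(205,140,285,220),5)
overlay(s,pose,segs(.75,.75),"pics/s1.png",(235,165,315,250),5)
E
```

```text
[0.53626867 0.06447231 0.114     ]
```

View pics/t1.png

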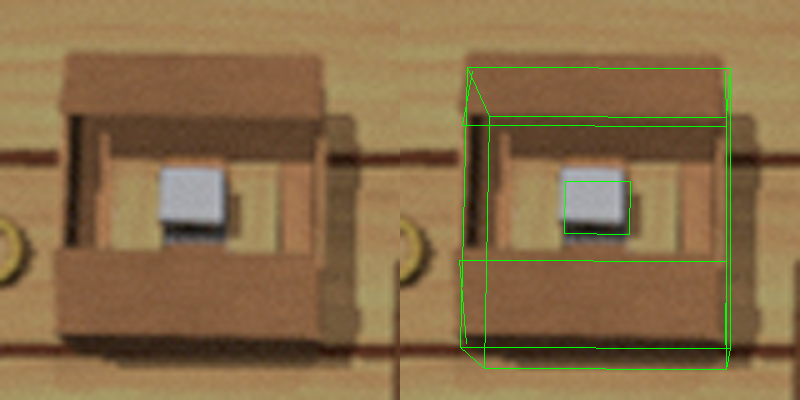

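View pics/s1.png

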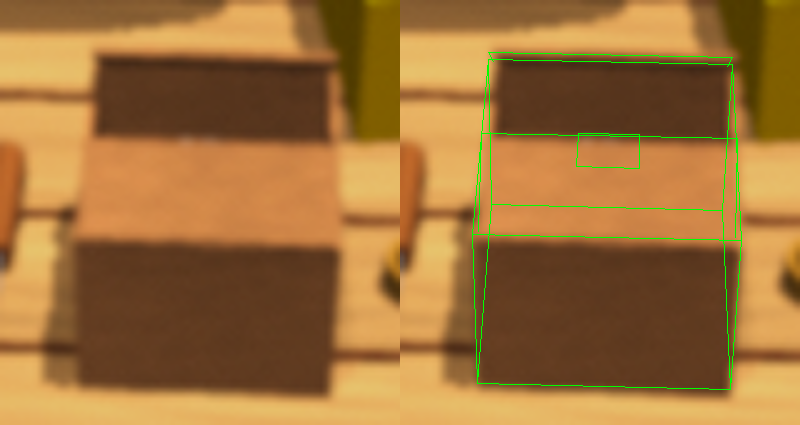

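```bash
cat > fit.py <<'E'
from h import *
from scipy.optimize import least_squares
c=ctrl.camera("top"); s=ctrl.camera("scene")
T=lambda u,v:(u/5+205-.5,v/5+140-.5); Sx=lambda u,v:(u/5+235-.5,v/5+165-.5)
def fl(sg,a,y): return (sg*.077-sg*.055*np.cos(a),y,.118+.055*np.sin(a))
top=[("b",(.015,.018,.114),T(160,168)),("b",(.015,-.018,.114),T(224,168)),("b",(-.015,.018,.114),T(160,222)),("b",(-.015,-.018,.114),T(225,222)),
("b",(.079,.071,.118),T(65,55)),("b",(.079,-.071,.118),T(322,55)),("f",.071,T(60,115)),("f",-.071,T(326,115)),
("n",.071,T(58,249)),("n",-.071,T(322,249)),("b",(-.079,.071,.118),T(57,335)),("b",(-.079,-.071,.118),T(320,337))]
sc=[("b",(.079,-.074,0),Sx(78,385)),("b",(.079,.074,0),Sx(331,395)),("b",(.079,-.074,.118),Sx(75,240)),("b",(.079,.074,.118),Sx(341,247)),
("f",-.071,Sx(85,137)),("f",.071,Sx(338,139)),("n",-.071,Sx(96,54)),("n",.071,Sx(337,57))]
def res(p,full=False):
    x,y,yaw,an,af,dx,dy=p; o=[]
    for cam,L,sh in ((c,top,(0,0,0)),(s,sc,(dx,dy,0))):
        for k,g,uv in L:
            q=g if k=="b" else fl(-1,an,g) if k=="n" else fl(1,af,g)
            o.append(P(cam,W(x,y,yaw,q)+np.array(sh))[0]-uv)
    o=np.array(o)
    if full: return o
    return np.r_[o.ravel(),np.array([dx,dy])*300]
r=least_squares(res,[.54,.064,0,.75,.75,0,0],loss="soft_l1")
print(r.x.round(4)); print(res(r.x,True).round(1).tolist())
pose=r.x[:3]
overlay(c,pose,segs(*r.x[3:5]),"pics/t2.png",(205,140,285,220),5)
overlay(s,pose,segs(*r.x[3:5]),"pics/s2.png",(235,165,315,250),5)
E
python3 fit.py
```

```text
[ 0.5432  0.0642 -0.0048  0.7819  0.7352 -0.0032 -0.0009]
[[0.3, 0.1], [0.4, 0.2], [0.1, -0.1], [0.0, 0.0], [0.8, 0.0], [-0.1, 0.4], [-0.2, -0.2], [-0.8, 0.1], [-0.7, -0.0], [-0.1, 0.4], [0.9, -0.2], [-0.0, -0.1], [0.2, 0.5], [0.3, 0.0], [-0.1, -0.4], [0.6, -0.3], [-0.3, 0.1], [0.4, 0.9], [-0.9, -0.1], [-0.1, 0.4]]
```

View pics/t2.png

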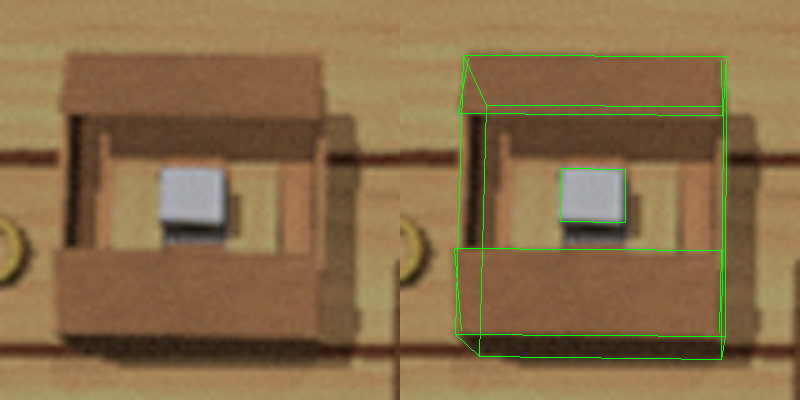

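View pics/s2.png

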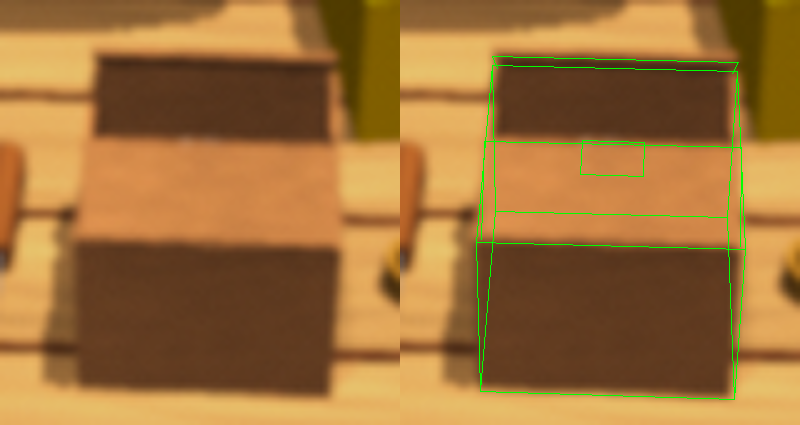

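>>> move_arm --rows "0 0 0 0 0 8.51 0;0 0 0 0 0 8.51 0;0 0 0 0 0 8.51 0;-3.4 -1.7 0 0 0 0 0;-3.4 -1.7 0 0 0 0 0;-3.4 -1.7 0 0 0 0 0;-3.4 -1.7 0 0 0 0 0;-3.4 -1.7 0 0 0 0 0;-3.4 -1.7 0 0 0 0 0;-3.4 -1.7 0 0 0 0 0;-3.4 -1.7 0 0 0 0 0;-3.4 -1.7 0 0 0 0 0;-3.4 -1.7 0 0 0 0 0;-3.4 -1.7 0 0 0 0 0;-3.4 -1.7 0 0 0 0 0;-3.4 -1.7 0 0 0 0 0;-3.4 -1.7 0 0 0 0 0;-3.4 -1.7 0 0 0 0 0;-3.4 -1.7 0 0 0 0 0;-3.4 -1.7 0 0 0 0 0"

```text
time_s: 3.25
eef_pos: [0.5374, 0.0608, 0.304]
eef_rot: [-0.0, 0.707, -0.707, 0.0]
wrist_force: [0.4, -0.8, 0.0]
opening: 0.001
```

```bash
python3 - <<'E'
from h import *
for n in ["wrist","scene"]:
    c=ctrl.camera(n); im=c["color"].copy(); 
    for a,b in segs(.78,.735):
        p=P(c,W(.542,.064,-.004,[a,b])); cv2.line(im,tuple(int(v) for v in p[0]),tuple(int(v) for v in p[1]),(0,255,0),1)
    if n=="wrist": im=np.hstack([cv2.resize(c["color"],(400,300)),cv2.resize(im,(400,300))])
    cv2.imwrite(f"pics/{n}3.png",im)
print(ctrl.get_obs()["eef_pos"])
E
```

```text
[0.53790066 0.06280669 0.30394953]
```

View pics/wrist3.png

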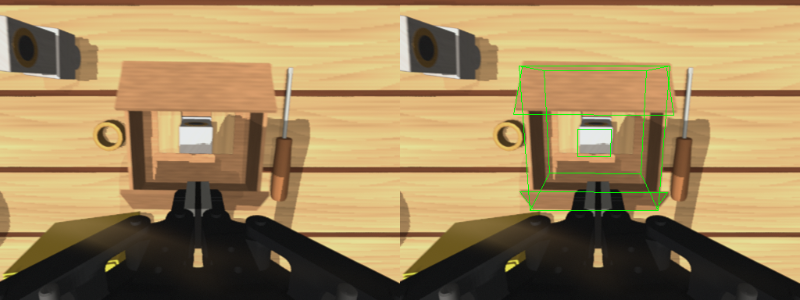

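View pics/scene3.png

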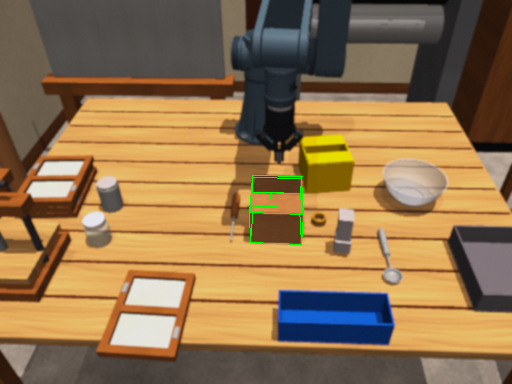

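```bash
python3 - <<'E'
from h import *
c=ctrl.camera("wrist"); print(c["fx"],c["fy"])
overlay(c,(.542,.064,-.004),segs(.78,.735),"pics/w4.png",(130,60,370,290),1)
im=cv2.imread("pics/w4.png")
l,t,r,b=140,65,370,275;k=3
im=cv2.resize(c["color"][t:b,l:r],None,fx=k,fy=k,interpolation=cv2.INTER_CUBIC)
for a,bb in segs(.78,.735):
    p=P(c,W(.542,.064,-.004,[a,bb])); p=(p-[l,t]+.5)*k
    cv2.line(im,tuple(int(v) for v in p[0]),tuple(int(v) for v in p[1]),(0,255,0),1)
cv2.imwrite("pics/w4.png",im)
E
```

```text
315.73474383462184 315.73474383462184
```

View pics/w4.png

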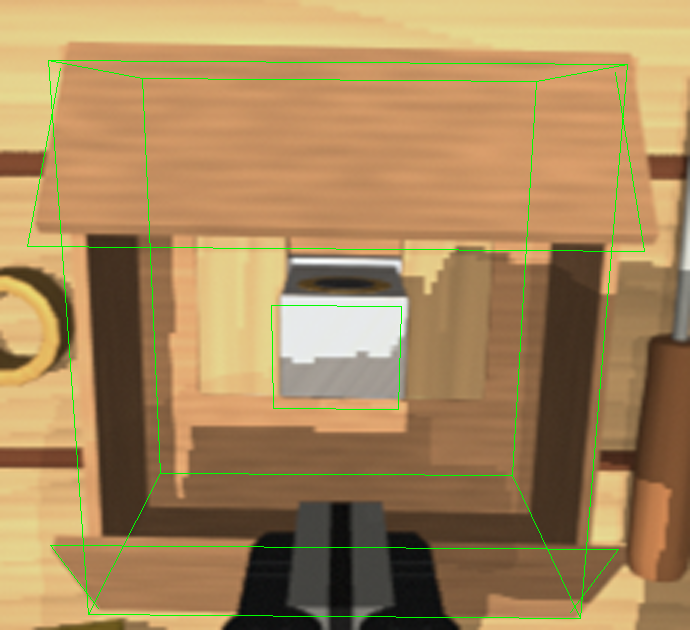

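>>> move_arm --rows "0 0 3.2 0 0 0 0;0 0 3.2 0 0 0 0;0 0 3.2 0 0 0 0;0 1 0 0 0 0 0;0 0.9 0 0 0 0 0;0 0.5 -0.5 0 0 0 0;0 0.5 -0.4 0 0 0 0;0 0.5 -0.35 0 0 0 0;0 0.5 -0.3 0 0 0 0"

```text
time_s: 4.3
eef_pos: [0.498, 0.0592, 0.225]
eef_rot: [-0.001, 0.707, -0.707, 0.001]
wrist_force: [0.4, 0.7, -0.2]
opening: 0.0
```

>>> move_arm --rows "0 0.5 -0.2 0 0 0 0;0 0.5 -0.1 0 0 0 0;0 0.5 0 0 0 0 0;0 0.6 0 0 0 0 0;0 0.8 0.3 0 0 0 0"

```text
time_s: 4.8
eef_pos: [0.4686, 0.0592, 0.2235]
eef_rot: [-0.0, 0.707, -0.707, 0.0]
wrist_force: [0.3, -0.2, -0.1]
opening: -0.002
```

```bash
python3 - <<'E'
from h import *
c=ctrl.camera("scene"); w=ctrl.camera("wrist")
im=np.hstack([cv2.resize(c["color"][120:270,220:370],(400,400),interpolation=2),cv2.resize(w["color"],(400,300)) if 0 else cv2.resize(w["color"],(400,400))])
cv2.imwrite("pics/5.png",im)
E
```

```text
(no output)
```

View pics/5.png

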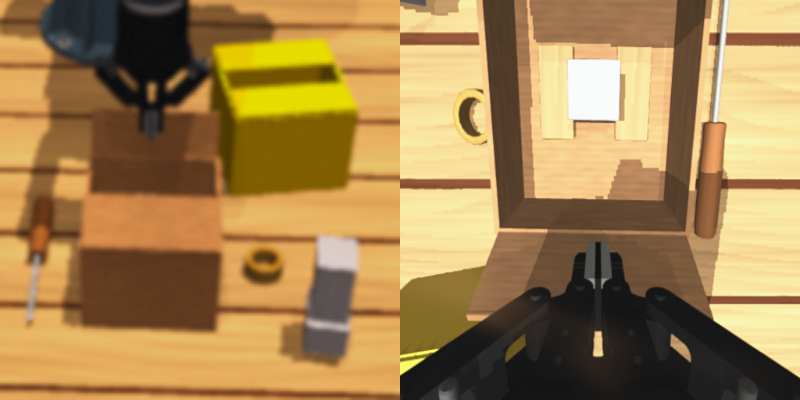

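>>> move_arm --rows "0 0.8 0.5 0 0 0 0;0 0.8 0.6 0 0 0 0;0 0.8 0.6 0 0 0 0;0 0.9 0.5 0 0 0 0;0 0.2 0.2 0 0 0 0;0 0 0 0 0 0 0"

```text
time_s: 5.5
eef_pos: [0.4331, 0.0593, 0.1989]
eef_rot: [0.0, 0.707, -0.707, -0.0]
wrist_force: [0.6, 0.7, -0.2]
opening: 0.002
```

```bash
python3 - <<'E'
from h import *
c=ctrl.camera("scene"); w=ctrl.camera("wrist")
im=np.hstack([cv2.resize(c["color"][120:270,220:370],(400,400),interpolation=2),cv2.resize(w["color"],(400,400))])
cv2.imwrite("pics/6.png",im)
E
```

```text
(no output)
```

View pics/6.png

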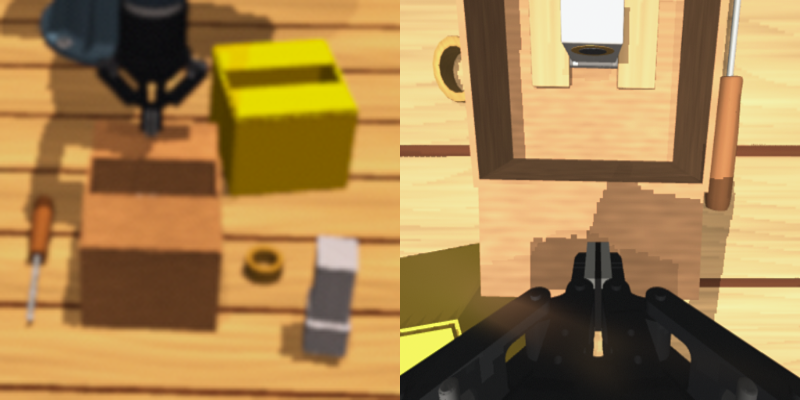

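>>> move_arm --rows "0 0 -1 0 0 0 0;-0.4 -3.7 0 0 0 0 0;0 -3.7 0 0 0 0 0;0 -3.7 0 0 0 0 0;0 -1.2 0 0 0 0 0;0 -0.8 0 0 0 0 0;0 -0.5 -0.5 0 0 0 0;0 -0.5 -0.4 0 0 0 0;0 -0.5 -0.35 0 0 0 0;0 -0.5 -0.3 0 0 0 0"

```text
time_s: 6.6
eef_pos: [0.585, 0.0633, 0.2258]
eef_rot: [-0.0, 0.707, -0.707, 0.0]
wrist_force: [-0.1, -0.5, 0.6]
opening: 0.001
```

>>> move_arm --rows "0 -0.5 -0.2 0 0 0 0;0 -0.5 -0.1 0 0 0 0;0 -0.5 0 0 0 0 0;0 -0.6 0 0 0 0 0;0 -0.8 0.3 0 0 0 0;0 -0.8 0.5 0 0 0 0;0 -0.8 0.6 0 0 0 0;0 -0.8 0.6 0 0 0 0;0 -0.9 0.5 0 0 0 0;0 -0.5 0.2 0 0 0 0;0 0 0 0 0 0 0"

```text
time_s: 7.7
eef_pos: [0.6523, 0.0632, 0.2002]
eef_rot: [0.0, 0.707, -0.707, -0.0]
wrist_force: [0.3, 0.2, -0.4]
opening: 0.003
```

```bash
python3 - <<'E'
from h import *
c=ctrl.camera("scene"); w=ctrl.camera("wrist")
im=np.hstack([cv2.resize(c["color"][120:270,220:370],(400,400),interpolation=2),cv2.resize(w["color"],(400,400))])
cv2.imwrite("pics/7.png",im)
E
```

```text
(no output)
```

View pics/7.png

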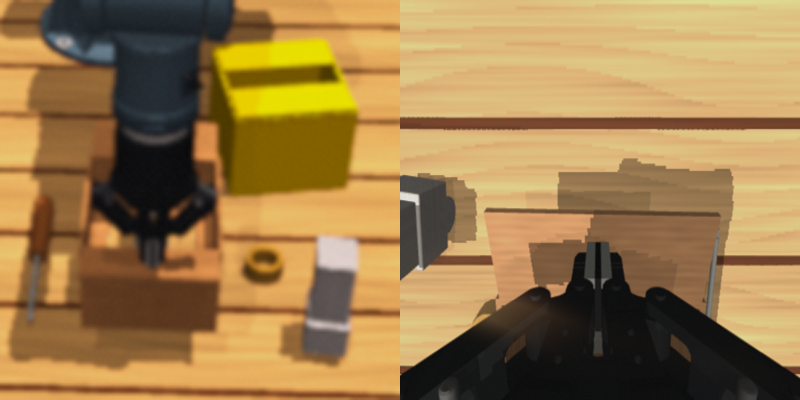

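>>> move_arm --rows "0 0 -4 0 0 0 0.5;0 3 -3 0 0 0 1;0 4 -2 0 0 0 1;0 4 0 0 0 0 1;0 1.5 0 0 0 0 1;0 0 0 0 0 0 1;0 0 0 0 0 0 1;0 0 0 0 0 0 1"

```text
time_s: 8.6
eef_pos: [0.5277, 0.0631, 0.2912]
eef_rot: [-0.0, 0.707, -0.707, 0.0]
wrist_force: [0.9, -0.2, -0.4]
opening: 1.001
```

```bash
python3 - <<'E'
from h import *
print(ctrl.get_obs()["eef_pos"])
c=ctrl.camera("wrist")
l,t,r,b=140,45,370,245;k=3
pose=(.545,.062,-.004)
im=cv2.resize(c["color"][t:b,l:r],None,fx=k,fy=k,interpolation=cv2.INTER_CUBIC)
for a,bb in segs(2.85,2.85):
    p=P(c,W(*pose,[a,bb])); p=(p-[l,t]+.5)*k
    cv2.line(im,tuple(int(v) for v in p[0]),tuple(int(v) for v in p[1]),(0,255,0),1)
cv2.imwrite("pics/w8.png",im)
t=ctrl.camera("top")
overlay(t,(.543,.064,-.004),segs(2.85,2.85),"pics/t8.png",(195,130,285,230),4)
E
```

```text
[0.52772923 0.06310335 0.2911876 ]
```

View pics/w8.png

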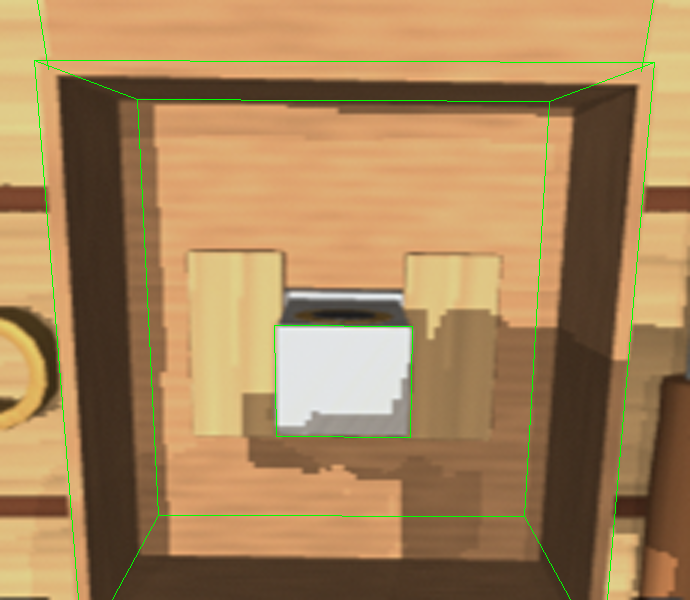

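View pics/t8.png

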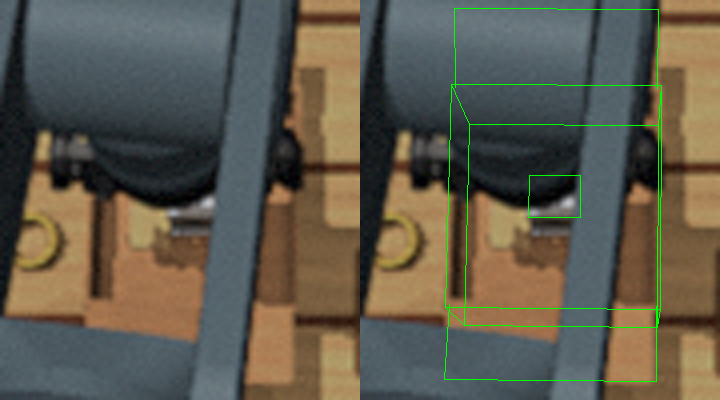

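```bash
python3 - <<'E'
from h import *
c=ctrl.camera("scene"); e=ctrl.get_obs()["eef_pos"]
l,t,r,b=230,85,340,185;k=7
im=cv2.resize(c["color"][t:b,l:r],None,fx=k,fy=k,interpolation=cv2.INTER_CUBIC)
im=np.clip(im.astype(float)*1.8+20,0,255).astype(np.uint8)
def ln(a,bb,col):
    p=P(c,[e+a,e+bb]); p=(p-[l,t]+.5)*k
    cv2.line(im,tuple(int(v) for v in p[0]),tuple(int(v) for v in p[1]),col,1)
for y in (-.0425,.0425,-.057,.057): ln(np.array([0,y,.03]),np.array([0,y,-.073]),(0,255,0))
for z in (0,-.02,-.04,-.06,-.073): ln(np.array([0,-.07,z]),np.array([0,.07,z]),(0,0,255) if z==0 else (255,255,0))
cv2.imwrite("pics/g.png",im)
E
```

```text
(no output)
```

View pics/g.png

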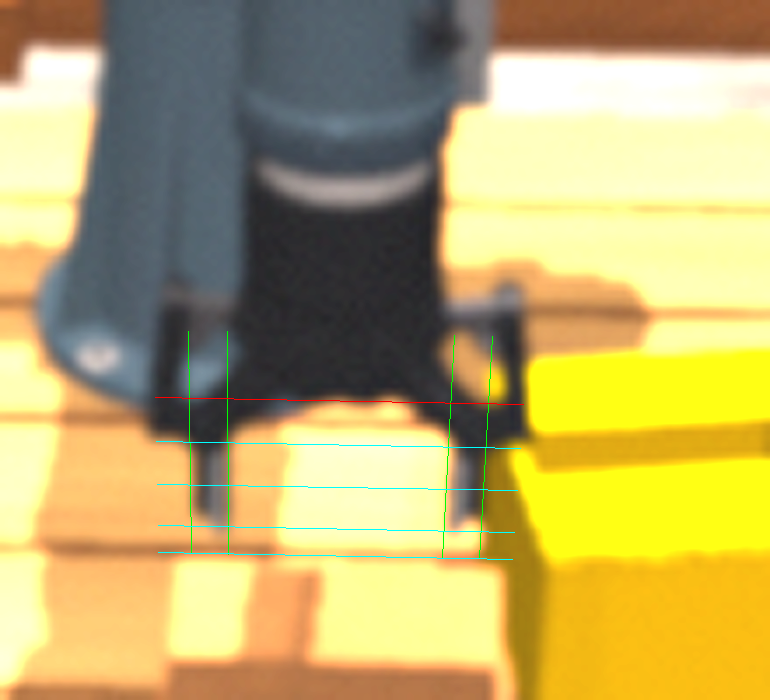

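>>> move_arm --rows "0 0 0 0 0 0 0.42;0 0 0 0 0 0 0.42;0 0 0 0 0 0 0.42;0 0 0 0 0 0 0.42"

```text
time_s: 9.15
eef_pos: [0.5268, 0.0632, 0.2908]
eef_rot: [0.0, 0.707, -0.707, -0.0]
wrist_force: [0.1, 0.6, -0.5]
opening: 0.422
```

```bash
python3 - <<'E'
from h import *
c=ctrl.camera("scene"); o=ctrl.get_obs(); e=o["eef_pos"]; print(e,o["opening"])
l,t,r,b=240,105,320,180;k=9
im=cv2.resize(c["color"][t:b,l:r],None,fx=k,fy=k,interpolation=cv2.INTER_CUBIC)
im=np.clip(im.astype(float)*1.8+20,0,255).astype(np.uint8)
def ln(a,bb,col):
    p=P(c,[e+a,e+bb]); p=(p-[l,t]+.5)*k
    cv2.line(im,tuple(int(v) for v in p[0]),tuple(int(v) for v in p[1]),col,1)
for y in (-.05,.05,-.06,.06,-.018,.018): ln(np.array([0,y,.03]),np.array([0,y,-.073]),(0,255,0))
for z in (0,-.02,-.04,-.06,-.073): ln(np.array([0,-.07,z]),np.array([0,.07,z]),(0,0,255) if z==0 else (255,255,0))
# tilted carton rim lines relative to tcp for tilt .19 with tcp z .152
for tcpz in (.152,):
  for th in (.19,-.19):
    s=np.sign(th)
    for Y in (.070,.074):
        # point (Y*s..., .118) in pivot coords, rotate by inverse tilt
        v=np.array([s*Y,.118-.022]); A=abs(th)
        # tilt toward s*y: block frame y' = y cos - z sin*s ...
        yp=v[0]*np.cos(A)-s*v[1]*np.sin(A); zp=s*v[0]*np.sin(A)+v[1]*np.cos(A)
        q=np.array([0,yp,zp-(tcpz-.022)]); print(q)
        p=(P(c,[e+q])[0]-[l,t]+.5)*k; cv2.circle(im,tuple(int(x) for x in p),4,(255,0,255),-1)
cv2.imwrite("pics/g2.png",im)
E
```

```text
[0.52683033 0.06327133 0.29086498] 0.4214866521703411
[ 0.          0.05060984 -0.02250747]
[ 0.          0.05453786 -0.02175204]
[ 0.         -0.05060984 -0.02250747]
[ 0.         -0.05453786 -0.02175204]
```

View pics/g2.png

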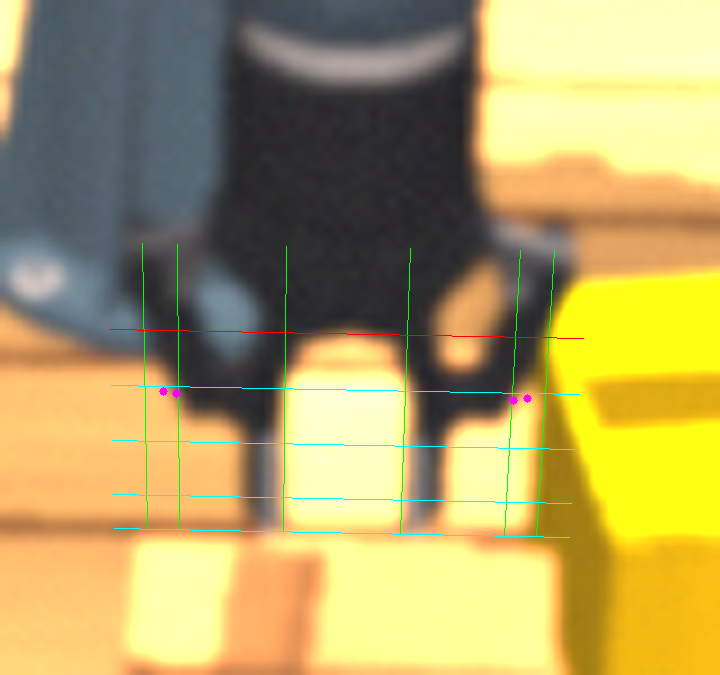

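>>> move_arm --rows "0 -0.9 2 0 0 0 0.65;0.1 -0.9 3 0 0 0 0.65;0 0 3 0 0 0 0.65;0 0 2 0 0 0 0.65;0 0 1.5 0 0 0 0.65;0 0 0 0 0 0 0.65;0 0 0 0 0 0 0.65"

```text
time_s: 9.9
eef_pos: [0.5452, 0.0622, 0.1764]
eef_rot: [-0.0, 0.707, -0.707, 0.0]
wrist_force: [0.4, 0.2, 0.1]
opening: 0.651
```

```bash
python3 - <<'E'
from h import *
o=ctrl.get_obs(); print(o["eef_pos"],o["wrist_force"],o["opening"])
w=ctrl.camera("wrist"); s=ctrl.camera("scene")
cv2.imwrite("pics/9.png",np.hstack([w["color"],cv2.resize(s["color"][110:260,230:340],(282,384),interpolation=2)]))
E
```

```text
[0.54518616 0.06222681 0.17644393] [0.36358735 0.16746807 0.0656476 ] 0.6514973575608843
```

View pics/9.png

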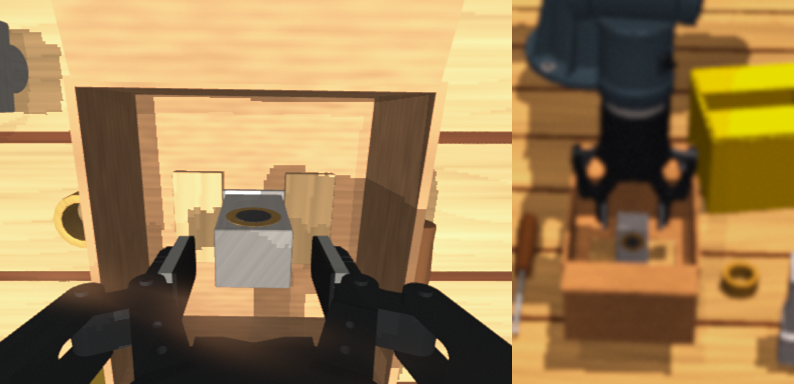

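>>> move_arm --rows "0 0 0.9 0 0 0 0.65;0 0 0.85 0 0 0 0.65;0 0 0 0 0 0 0.65;0 0 0 0 0 0 0.3;0 0 0 0 0 0 0.2;0 0 0 0 0 0 0.2;0 0 0 0 0 0 0.2;0 0 0 0 0 0 0.2;0 0 0 0 0 0 0.2"

```text
time_s: 10.9
eef_pos: [0.5449, 0.0623, 0.1585]
eef_rot: [-0.0, 0.707, -0.707, 0.0]
wrist_force: [0.4, 0.0, 0.2]
opening: 0.41
```

```bash
python3 - <<'E'
from h import *
o=ctrl.get_obs(); print(o["eef_pos"],o["wrist_force"],o["torque"],o["opening"])
w=ctrl.camera("wrist"); s=ctrl.camera("scene")
cv2.imwrite("pics/10.png",np.hstack([w["color"],cv2.resize(s["color"][110:260,230:340],(282,384),interpolation=2)]))
E
```

```text
[0.54488284 0.06226365 0.15847665] [0.35845998 0.04686821 0.17990624] [0.07311071 0.0318442  0.03724126] 0.409952267346192
```

View pics/10.png

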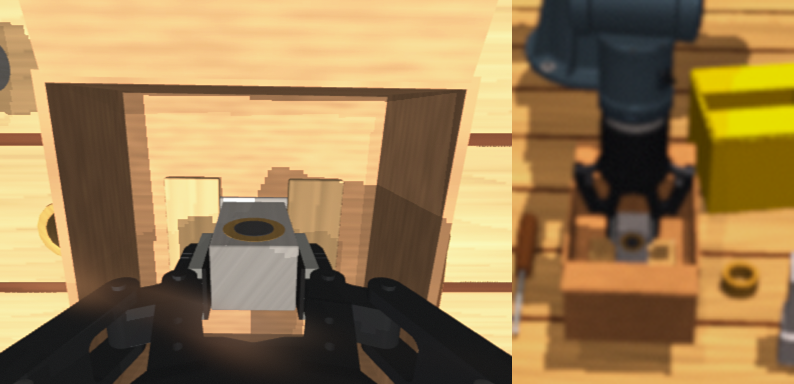

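>>> move_arm --rows "-0.38 0 0.005 0 1.6 0 0.2;-0.38 0 0.005 0 1.6 0 0.2;-0.38 0 0.005 0 1.6 0 0.2;-0.38 0 0.005 0 1.6 0 0.2"

```text
time_s: 11.4
eef_pos: [0.5451, 0.076, 0.1581]
eef_rot: [0.041, 0.706, -0.706, 0.041]
wrist_force: [-0.7, -6.7, 2.0]
opening: 0.413
```

>>> move_arm --rows "-0.38 0 0.005 0 1.6 0 0.2;-0.38 0 0.005 0 1.6 0 0.2;-0.38 0 0.005 0 1.6 0 0.2;0 0 0 0 0 0 0.2;0 0 0 0 0 0 0.2"

```text
time_s: 11.9
eef_pos: [0.5451, 0.0876, 0.1562]
eef_rot: [0.07, 0.704, -0.703, 0.07]
wrist_force: [-0.0, -5.6, 0.4]
opening: 0.409
```

```bash
cat > look.py <<'E'
from h import *
import sys
from scipy.spatial.transform import Rotation as Rn
o=ctrl.get_obs(); q=o["eef_rot"]; R=Rn.from_quat([q[1],q[2],q[3],q[0]]).as_matrix()
print(o["time_s"],o["eef_pos"].round(4),"zaxis",R[:,2].round(3),o["wrist_force"].round(1),o["torque"].round(2),o["opening"])
w=ctrl.camera("wrist"); s=ctrl.camera("scene")
cv2.imwrite(f"pics/{sys.argv[1]}.png",np.hstack([w["color"],cv2.resize(s["color"][110:260,230:340],(282,384),interpolation=2)]))
E
python3 look.py 11
```

```text
11.9 [0.5451 0.0876 0.1562] zaxis [ 0.    -0.197 -0.98 ] [-0.  -5.6  0.4] [-0.89 -0.01 -0.01] 0.40861450928981863
```

View pics/11.png

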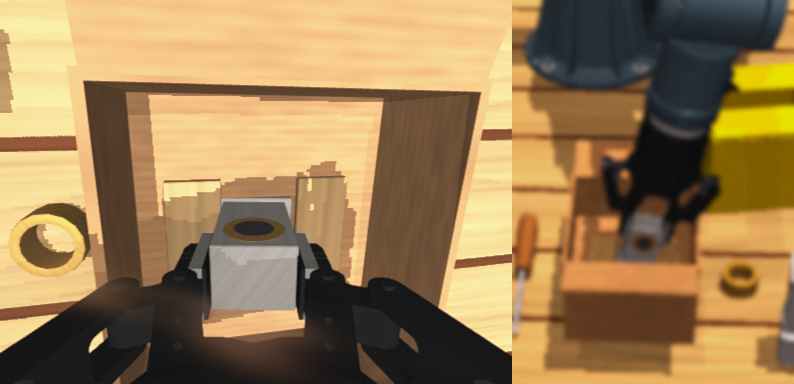

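>>> move_arm --rows "0.38 0 0.005 0 -1.6 0 0.2;0.38 0 0.005 0 -1.6 0 0.2;0.38 0 0.005 0 -1.6 0 0.2;0.38 0 0.005 0 -1.6 0 0.2;0.38 0 0.005 0 -1.6 0 0.2;0.38 0 0.005 0 -1.6 0 0.2;0.38 0 0.005 0 -1.6 0 0.2;0 0 0 0 0 0 0.2"

```text
time_s: 12.8
eef_pos: [0.5449, 0.0615, 0.1585]
eef_rot: [0.0, -0.707, 0.708, 0.0]
wrist_force: [0.2, -0.2, -1.4]
opening: 0.411
```

```bash
python3 look.py 12
```

```text
12.8 [0.5449 0.0615 0.1585] zaxis [-0.  0. -1.] [ 0.2 -0.2 -1.4] [-0.1  -0.04 -0.04] 0.41124368077037243
```

View pics/12.png

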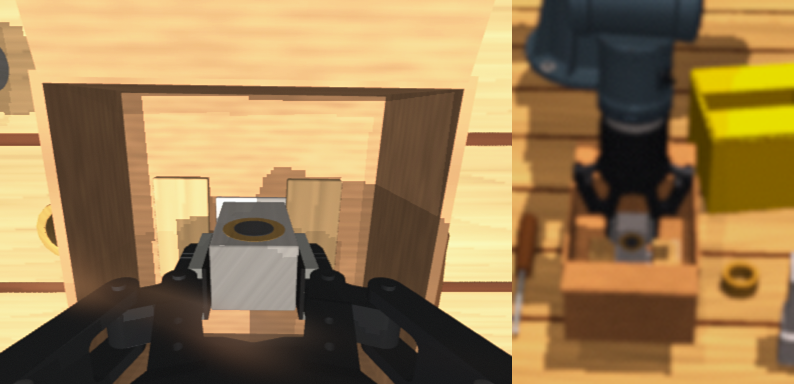

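>>> move_arm --rows "0.38 0 0.005 0 -1.6 0 0.2;0.38 0 0.005 0 -1.6 0 0.2;0.38 0 0.005 0 -1.6 0 0.2;0.38 0 0.005 0 -1.6 0 0.2;0.38 0 0.005 0 -1.6 0 0.2;0.38 0 0.005 0 -1.6 0 0.2;0.38 0 0.005 0 -1.6 0 0.2;0 0 0 0 0 0 0.2;0 0 0 0 0 0 0.2"

```text
time_s: 13.8
eef_pos: [0.5448, 0.0374, 0.1562]
eef_rot: [-0.07, 0.704, -0.704, -0.07]
wrist_force: [0.1, 5.0, 1.7]
opening: 0.413
```

>>> move_arm --rows "-0.38 0 0.005 0 1.6 0 0.2;-0.38 0 0.005 0 1.6 0 0.2;-0.38 0 0.005 0 1.6 0 0.2;-0.38 0 0.005 0 1.6 0 0.2;-0.38 0 0.005 0 1.6 0 0.2;-0.38 0 0.005 0 1.6 0 0.2;-0.38 0 0.005 0 1.6 0 0.2;0 0 0 0 0 0 0.2;0 0 0 0 0 0 0.2"

```text
time_s: 14.7
eef_pos: [0.5447, 0.0632, 0.1585]
eef_rot: [-0.0, 0.708, -0.707, -0.0]
wrist_force: [-0.5, 1.7, 0.3]
opening: 0.414
```

```bash
python3 look.py 13
```

```text
14.7 [0.5447 0.0632 0.1585] zaxis [-0.     0.001 -1.   ] [-0.5  1.7  0.3] [0.68 0.06 0.  ] 0.41423815667302166
```

View pics/13.png

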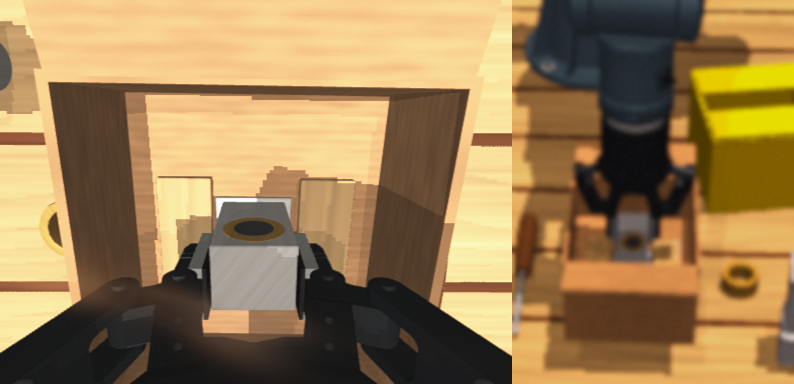

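>>> move_arm --rows "0.4 0 0.005 0 -1.6 0 0.2;0.4 0 0.005 0 -1.6 0 0.2;0.4 0 0.005 0 -1.6 0 0.2;0.4 0 0.005 0 -1.6 0 0.2;0.4 0 0.005 0 -1.6 0 0.2;0.4 0 0.005 0 -1.6 0 0.2;0.4 0 0.005 0 -1.6 0 0.2;0.1 0 0 0 -0.5 0 0.2;0 0 0 0 0 0 0.2"

```text
time_s: 15.7
eef_pos: [0.5448, 0.0336, 0.1559]
eef_rot: [0.073, -0.703, 0.704, 0.073]
wrist_force: [0.0, 5.7, 2.2]
opening: 0.412
```

>>> move_arm --rows "-0.1 0 0 0 0.5 0 0.2;-0.4 0 0.005 0 1.6 0 0.2;-0.4 0 0.005 0 1.6 0 0.2;-0.4 0 0.005 0 1.6 0 0.2;-0.4 0 0.005 0 1.6 0 0.2;-0.4 0 0.005 0 1.6 0 0.2;-0.4 0 0.005 0 1.6 0 0.2;-0.4 0 0.005 0 1.6 0 0.2;0 0 0 0 0 0 0.2;0 0 0 0 0 0 0.2"

```text
time_s: 16.7
eef_pos: [0.5448, 0.062, 0.1585]
eef_rot: [-0.0, 0.707, -0.707, -0.0]
wrist_force: [-0.2, 1.0, -0.7]
opening: 0.413
```

```bash
python3 look.py 14
```

```text
16.7 [0.5448 0.062  0.1585] zaxis [-0.     0.001 -1.   ] [-0.2  1.  -0.7] [ 0.47 -0.02 -0.02] 0.4133545489120658
```

View pics/14.png

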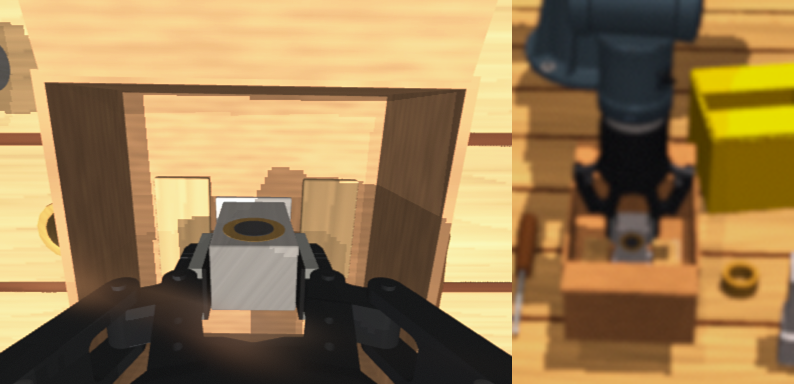

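Both strips are now about 5.6 mm (left) and 7.6 mm (right) out. Next is a small test lift.

>>> move_arm --rows "0 0 -0.2 0 0 0 0.2;0 0 -0.2 0 0 0 0.2;0 0 -0.1 0 0 0 0.2;0 0 0 0 0 0 0.2;0 0 0 0 0 0 0.2"

```text
time_s: 17.3
eef_pos: [0.5448, 0.0622, 0.1635]
eef_rot: [0.0, 0.707, -0.707, -0.0]
wrist_force: [0.5, -0.3, -4.0]
opening: 0.41
```

```bash
python3 look.py 15
```

```text
17.3 [0.5448 0.0622 0.1635] zaxis [-0. -0. -1.] [ 0.5 -0.3 -4. ] [-0.02 -0.06  0.04] 0.4100031849647173
```

View pics/15.png

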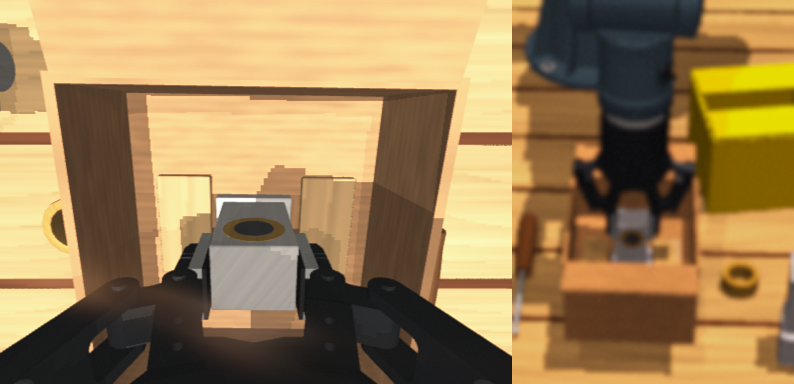

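>>> move_arm --rows "0 0 -0.4 0 0 0 0.2;0 0 -0.5 0 0 0 0.2;0 0 -0.5 0 0 0 0.2;0 0 0 0 0 0 0.2"

```text
time_s: 17.8
eef_pos: [0.5455, 0.0622, 0.1788]
eef_rot: [-0.001, 0.707, -0.707, 0.001]
wrist_force: [0.1, -0.3, -3.4]
opening: 0.413
```

>>> move_arm --rows "0 0 -0.6 0 0 0 0.2;0 0 -0.8 0 0 0 0.2;0 0 -0.8 0 0 0 0.2;0 0 -0.8 0 0 0 0.2;0 0 -0.8 0 0 0 0.2;0 0 -0.8 0 0 0 0.2;0 0 -0.8 0 0 0 0.2;0 0 -0.8 0 0 0 0.2;0 0 -0.8 0 0 0 0.2;0 0 -0.8 0 0 0 0.2;0 0 -0.8 0 0 0 0.2;0 0 -0.8 0 0 0 0.2;0 0 -0.8 0 0 0 0.2;0 0 -0.3 0 0 0 0.2;0 0 0 0 0 0 0.2;0 0 0 0 0 0 0.2;0 0 0 0 0 0 0.2"

```text
time_s: 19.5
eef_pos: [0.5446, 0.0622, 0.282]
eef_rot: [0.0, 0.707, -0.707, -0.0]
wrist_force: [-0.2, 0.7, -4.5]
opening: 0.411
```

```bash
python3 look.py 16; python3 - <<'E'
from h import *
c=ctrl.camera("scene"); o=ctrl.get_obs(); e=o["eef_pos"]
S=segs(2.85,2.85,False); dz=e[2]-.1585
def rect(x,y,z):
    q=[(-x,-y,z),(x,-y,z),(x,y,z),(-x,y,z)]; return [(q[i],q[(i+1)%4]) for i in range(4)]
S+=rect(.017,.022,.054+dz)+rect(.017,.022,.022+dz)+rect(.015,.018,.114+dz); print("foot",.010+dz)
overlay(c,(.543,.063,-.008),S,"pics/s16.png",(235,120,315,245),5)
E
```

```text
19.5 [0.5446 0.0622 0.282 ] zaxis [-0.001  0.    -1.   ] [-0.2  0.7 -4.5] [-0.04 -0.    0.02] 0.41121516525525226
foot 0.13368283801972
```

View pics/16.png

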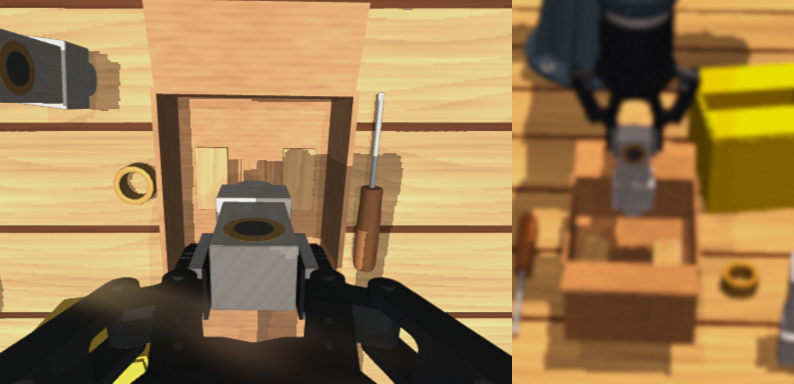

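View pics/s16.png

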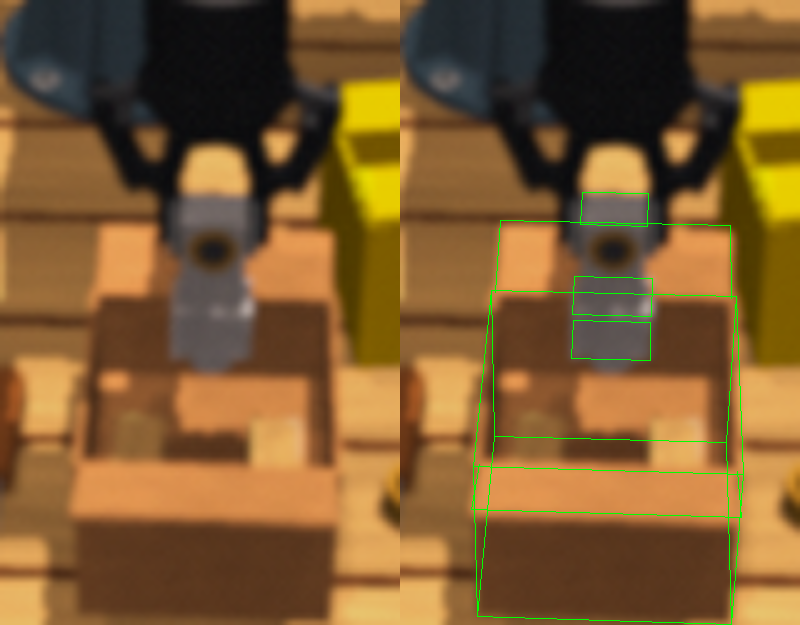

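```bash
python3 -c "
from bench import ctrl
print(ctrl.hand_in())"
```

```text
the job is handed in; nothing more can be done
None
```

I opened both flaps, rocked the small block free and lifted it out, then handed the job in at about 19.5 s of arm time. The arm is still holding the block over the brown carton.

- **Flaps:** both were swung right back to roughly 2.85 rad. The wrist and scene pictures show them lying outward.
- **Packing strips:** I leaned the block left, then right, by about 0.195 rad. The right strip had only moved about 4.4 mm, so I leaned right again, slightly further. The pictures then showed the strips about 5.6 mm (left) and 7.6 mm (right) out; they need more than 3.5 mm. These come from pixel scale, so they could be off by about 1 mm.
- **Lift:** a 5 mm test lift read about 4 N and the final lift 4.5 N. That is roughly the block's own weight, so the packing insert did not come up with it.
- **Final pose:** the gripper points straight down and the block looks upright and still in the pictures. By the arm's height its foot is at about 0.134 m, some 16 mm above the rim.
- **Other things:** nothing else on the bench looked disturbed. The bush, screwdriver and the larger look-alike block were in view in the last pictures; the jar, can, bowl and spoon were not.

**Disagreement:** the wrist camera and the fixed cameras differed by about 2–3 mm on the carton's position. I used the wrist camera's value, and the grip came out centred.

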